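Clamp the onion and present the cook's knife

TASK

Get the onion ready for halving, one-handed: slide the clamp jaw of the preparation board shut so that the standing onion is gripped between the two jaws, and only then draw the cook's knife, the larger of the two, out of the leaning knife block. Turn it level with its edge down and finish with it still held in the gripper, steady over the middle of the onion and a few centimetres clear of it, the blade running midway between the jaws and parallel to them. Do not let the blade touch the onion, leave the paring knife in the block and everything else where it stands.

Things in the scene. Friction and masses are not known exactly. Their poses are not given: they have to be found in the camera images.
- prep_board: Wooden chopping board 260 x 280 x 22 mm, fixed to the worktop, with a food clamp on top. Origin: centre of its underside; x and y along its edges, z up. Top at z = 22 mm. The jaws face each other along the board's y axis; the blade must finish parallel to the board's x axis.
- fixed_jaw: Grey jaw fixed to the board, 70 mm wide, 46 mm high, with rubber faces that form a shallow V (each face turned 20 degrees). Origin: bottom of the V, on the board's top, at y = +37 mm from the board's middle; same axes as the board.
- clamp_jaw: Grey sliding jaw, mirror image of the fixed one, same axes as the board. Origin: bottom of its V face, on the board's top. It closes along the board's +y, 0 to 75 mm from its outermost place (board y = -92 mm). Stiff slide, stays where it is left: takes about 3 N to close, 7 N or more to open; pushed home on the onion it keeps pressing with a few N. Carriage 64 mm wide, 16 mm high.
- jaw_lug (a point): Top of the outer end of the sliding jaw's upright grip lug (20 mm wide in x, 30 mm long in y, standing 58 mm above the board); it lies at y = -36, z = +58 mm of the jaw. Pushing the lug's outer end face along the board's +y closes the clamp; the onion is gripped when the jaw comes up hard, its origin then about 74 mm from the fixed jaw's.
- onion: Onion, 70 mm across, 77 mm tall with its tip, about 0.12 kg, standing loose between the jaws, off their middle line by up to 8 mm. Origin: centre of its underside, z up.
- knife_block: Wooden block fixed to the worktop: plinth 180 x 124 x 18 mm and a leaning block 104 mm wide, top about 170 mm high. Origin: centre of the plinth's underside; x away from the handles. Three slots 6 to 7 mm wide run down along (0.574, 0, -0.819), 55 degrees below level, in a face square to that; mouths at x = -60, z = 148, y = +30, 0 (empty), -30 mm.
- cooks_knife: Cook's knife, about 0.13 kg, in an outer slot, handle up and towards the robot. Origin: where handle and blade meet, at the slot's mouth while in the block; x to the tip, z to the spine. Black handle x = -115 to 0, 18 mm thick (y), 26 mm high (z); blade 139 mm long, 3 mm thick, z = -22 (edge) to +12 mm. Draw it straight out along its own -x, 140 mm until clear.
- knife_grip (a point): Middle of the cook's knife's handle, 60 mm behind the knife's origin; axes as the knife's. Pinch it across its 18 mm (the knife's y).
- knife_tip (a point): Tip of the cook's knife's blade, at x = +139, z = -21 mm of the knife.
- paring_knife: Paring knife, 0.06 kg, in the other outer slot, 60 mm from the cook's knife: black handle 85 x 15 x 20 mm, blade 101 mm. Origin at its slot's mouth, axes as the cook's knife. Leave alone.
- tomato: Tomato, 54 x 56 x 60 mm, loose, to the right of the block; origin at its underside. Leave alone.
- garlic: Garlic bulb, 59 x 61 x 60 mm, loose, in front of the board; origin at its underside. Leave alone.
- lemon: Lemon, 70 x 58 x 56 mm, loose, in front of the block; origin at its underside. Leave alone.
- spice_jar: Spice jar, 45 x 44 x 100 mm, loose, on the right; origin at its underside. Leave alone.
- pepper_mill: Pepper mill, 55 mm across, 138 mm tall, loose, on the right; origin at its underside. Leave alone.

How it is judged:
On the way, in this order (a step that is already met when the one before it is completed fails the run):
1. the onion is gripped between the two jaws while the cook's knife is still in the block (contact force between each of clamp_jaw, fixed_jaw and onion above 0.8 N and angle between onion's own z axis and vertical below 0.4 rad and height (world z) of knife_tip below 0.08 m), for 0.3 s.
2. the cook's knife is drawn clear of the block, held in the fingers, with the onion still clamped (contact force between each of clamp_jaw, fixed_jaw and onion above 0.8 N and angle between onion's own z axis and vertical below 0.4 rad and height (world z) of knife_tip above 0.12 m and contact force between the fingers and cooks_knife above 2 N and contact force between cooks_knife and knife_block below 0.1 N), for 0.2 s.
At the end, for the whole second after the job is handed in: Onion upright, gripped by both jaws (over 0.8 N each); knife held by the fingers alone, still, level and edge down within 12 degrees, parallel to the jaws within 11, blade within 15 mm of the onion's middle and 8 to 86 mm above it; paring knife within 15 mm, the rest within 30 mm of their places (contact force between each of clamp_jaw, fixed_jaw and onion above 0.8 N and angle between onion's own z axis and vertical below 0.4 rad and contact force between the fingers and cooks_knife above 2 N and angle between cooks_knife's own x axis and vertical between 1.36 and 1.78 rad and angle between cooks_knife's own z axis and vertical below 0.22 rad and angle between the x axis of cooks_knife and the x axis of prep_board, either way round below 0.2 rad and x of onion in the frame of cooks_knife between 0.02 and 0.12 m and y of onion in the frame of cooks_knife between -0.015 and 0.015 m and z of onion in the frame of cooks_knife between -0.185 and -0.107 m and linear speed of cooks_knife below 0.02 m/s and angular speed of cooks_knife below 0.1 rad/s and contact force between cooks_knife and onion below 0.1 N and contact force between cooks_knife and prep_board below 0.1 N and contact force between cooks_knife and knife_block below 0.1 N and distance of paring_knife from where it was at the start of the episode below 0.015 m and distance of each of tomato, garlic, lemon, spice_jar, pepper_mill from where it was at the start of the episode below 0.03 m); the arm keeps its last pose, push and grip.
It fails at once if the blade touches the onion (contact force between cooks_knife and onion above 1 N).
It fails at once if the paring knife is pulled from its slot (distance of paring_knife from where it was at the start of the episode above 0.04 m).
It fails at once if a bystander is knocked away (distance of any of tomato, garlic, lemon, spice_jar, pepper_mill from where it was at the start of the episode above 0.06 m).
It also fails if it takes over 64 s, if anything falls off the work surface, if the arm or the gripper's body presses on something with over 40 N, if the wrist force passes 120 N, or if a joint passes its speed limit or range.

ROBOT

A 6-joint arm with a two-finger parallel gripper is mounted at the origin on a cart in front of the work surface, level with it; the furniture and walls round the work are solid. World frame = base frame: x ahead of the robot, y to its left, z up, the work surface at z = 0. Lengths are in m, angles in rad, forces in N, time in s.
With the tool pointing down it reaches from about 0.3 to 0.75 m from the base axis. Payload 8.5 kg.
Tool frame: the origin (TCP) lies midway between the tips of the shut fingers; the grasp point (between the pads) lies 19 mm behind it (grip_point_offset is the distance from the TCP to the grasp point, in m); z points along the fingers, y is the line along which they close (so a half turn about z gives the same grasp; the last joint's range is limited). The gripper opens to 88 mm and grips with 3 to 60 N. Pads are 18 mm wide; open, the fingers measure 123 mm over their backs; the gripper's body (75 mm by 187 mm) begins 45 mm behind the grasp point.
Start: joints at [-1.359, 0.381, 1.297, -0, 1.464, -0.215], TCP at [0.228, -0.501, 0.239] pointing down, gripper open.
Joint ranges: [-3.11, 3.11], [-0.89, 2.33], [0.22, 2.48], [-1.42, 4.56], [0.17, 2.85], [-2.88, 2.88]. Speed limits (rad/s): [2.39, 2.39, 3.14, 3.14, 3.14, 3.14].

INTERFACE

Orientations are given as [roll, pitch, yaw] about the fixed x, y, z axes, in that order (R = Rz(yaw) Ry(pitch) Rx(roll)).
In Python, from cell import * gives the robot as it stands. Calls block until the motion is done:
- movep(position, orientation): joint-space move of the TCP to a pose.
- move_l(position, ori=None, rate=0.15): straight line of the TCP; ori=None keeps the orientation; rate is the mean speed in m/s.
- move_joints(angles): joint-space move.
- open_jaws() and gripper_close(newtons=None): open the fingers fully, or close them until they stop; newtons is the grip in N (None keeps the last).
- hold(seconds).
- ik(position, orientation): joint angles nearest the present ones, or None.
- read_state(): the state.
- get_image(name): name is "side" or "top" or "wrist"; returns the picture (400x640x3 uint8, red, green, blue); there is no depth.
- get_calibration(name): a dict with "fx", "fy", "cx", "cy" (pixels), "rvec" (rotation vector, rad) and "tvec" (3), from world to camera coordinates, as OpenCV has them. Camera axes: x right, y down, z forward; pixel columns grow to the right and rows downward; lengths in m; the calibration is good to about 2 mm. A picture is of the moment at which its call begins: read the wrist's pose just before it. get_calibration takes no time and is no camera call; for the wrist camera it gives the pose at the moment of the call.
A pose or a line that the arm cannot do raises IKError and nothing moves.
- hand_in(): hands the job in; it is judged then, once.
The state is a dict: "time_s": time; "qpos": joint angles; "qvel": joint speeds; "effort": joint torques, N m; "ee_pos": TCP position; "orientation": TCP orientation; "ft_force": force on the tool from outside, world axes, zero at the start; "torque": the same for the moment, N m; "grip_width": finger opening in m; "grip_force": force on a finger pad.
Only numpy, scipy, OpenCV 4.12 (cv2) and the standard library are available. Lean on these libraries where they do the work, as an engineer would, in place of code of your own. Each camera call takes 0.05 s, during which the arm holds its last target. There are 200 camera calls.

## Working session

There is one attempt and no reset: what is moved stays moved. The work goes in short steps, each a Python script; the robot and the scene stay as the last script left them, time stands still between calls to the robot, and variables do not carry over. Pictures are saved under pics/ and viewed, at most 10 in all, crops included, and the job is handed in when it is done.

```bash
mkdir -p pics; ls
python3 - <<'E'
from cell import *
import cv2
for n in("side","top"):
    cv2.imwrite(f"pics/{n}0.png",cv2.cvtColor(get_image(n),cv2.COLOR_RGB2BGR)); c=get_calibration(n); print(n,c)
    import numpy as np; R=cv2.Rodrigues(np.array(c["rvec"],float))[0]; print(-R.T@np.array(c["tvec"]))
E
```

```text
pics
side {'fx': 455.700135398503, 'fy': 455.700135398503, 'cx': 323.65688067035927, 'cy': 197.66153599982707, 'rvec': array([ 1.98722349, -0.38223895,  0.23954704]), 'tvec': array([-0.46393904,  0.2060926 ,  1.10527907])}
[ 0.09513404 -1.01661106  0.66091366]
top {'fx': 440.18097107540564, 'fy': 440.18097107540564, 'cx': 316.436695382445, 'cy': 197.26800174715018, 'rvec': array([ 2.13728617, -2.10625898,  0.15171415]), 'tvec': array([-0.02104132,  0.52178807,  1.29938654])}
[ 0.29736571 -0.04929169  1.36757262]
```

View pics/side0.png

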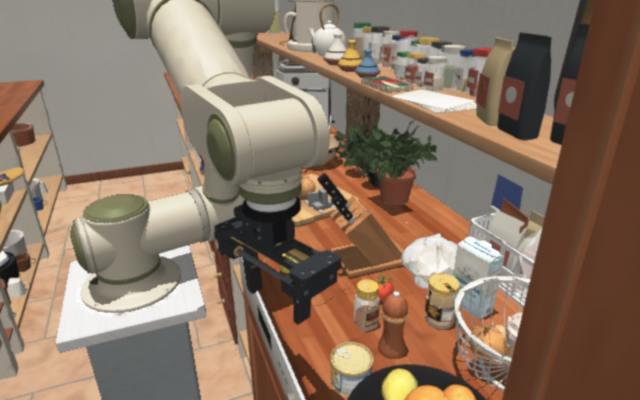

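View pics/top0.png

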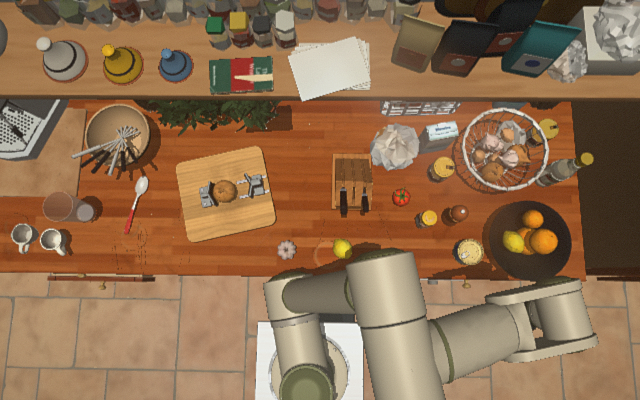

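Run:
```python
import cv2, numpy as np
t=cv2.imread("pics/top0.png"); s=cv2.imread("pics/side0.png")
a=cv2.resize(t[140:250,170:280],(390,390),interpolation=cv2.INTER_CUBIC)
b=cv2.resize(t[145:220,325:415],(410,342),interpolation=cv2.INTER_CUBIC)
im=np.zeros((600,800,3),np.uint8); im[:390,:390]=a; im[:342,390:]=b
c=cv2.resize(s[165:285,270:410],(245,210),interpolation=cv2.INTER_CUBIC); im[390:,:245]=c
c=cv2.resize(s[165:240,295:375],(266,250),interpolation=cv2.INTER_CUBIC); im[350:,400:666]=c
cv2.imwrite("pics/z0.png",im)
```

```text
(no output)
```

View pics/z0.png

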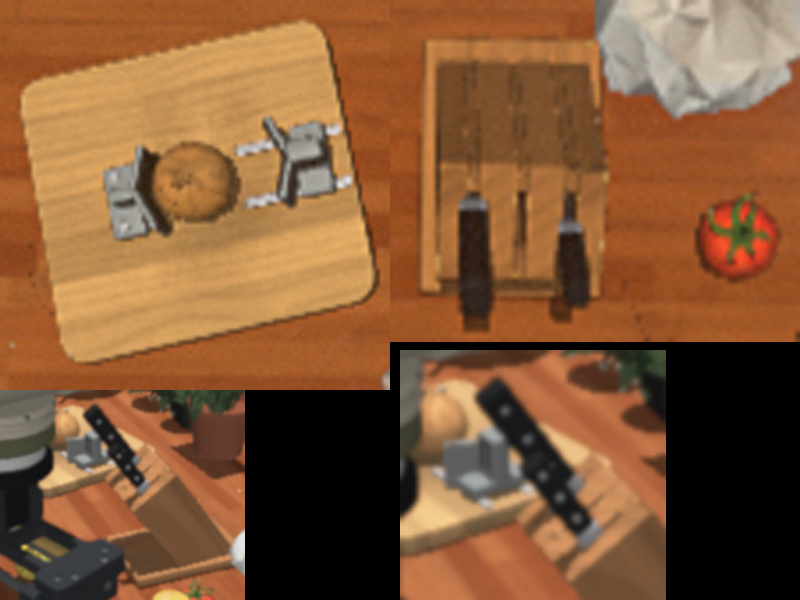

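The side view is mostly blocked by the arm. The top view shows:
- **Board:** around (225,193), turned about 12°. The fixed jaw is on the left at about (205,195), the onion at (225,191), and the sliding jaw on the right at about (256,185).
- **Block:** plinth corners around (333,154), (456/… right edge) and (332,209).
- **Knives:** the cook's knife is the left handle, (343,190–215), and the paring knife the right one, (365,…).

```bash
cat > h.py <<'E'
import cv2, numpy as np
from scipy.spatial.transform import Rotation as Ro
def cam(c): return cv2.Rodrigues(np.array(c["rvec"],float))[0],np.array(c["tvec"],float).ravel()
def ray(c,uv,z):
    R,t=cam(c); o=-R.T@t; uv=np.atleast_2d(np.array(uv,float))
    d=np.c_[(uv[:,0]-c["cx"])/c["fx"],(uv[:,1]-c["cy"])/c["fy"],np.ones(len(uv))]@R
    return o+d*((z-o[2])/d[:,2])[:,None]
def proj(c,P):
    R,t=cam(c); p=np.atleast_2d(P)@R.T+t
    return np.c_[c["fx"]*p[:,0]/p[:,2]+c["cx"],c["fy"]*p[:,1]/p[:,2]+c["cy"]]
E
python3 - <<'E'
from cell import *
from h import *
np.set_printoptions(precision=4,suppress=True)
c=get_calibration("top"); t=cv2.imread("pics/top0.png"); hsv=cv2.cvtColor(t,cv2.COLOR_BGR2HSV)
print("hsv board",hsv[160,200],hsv[225,230],"table",hsv[170,300],"plinth",hsv[180,334])
def blob(m,box):
    k=np.zeros_like(m); x0,y0,x1,y1=box; k[y0:y1,x0:x1]=m[y0:y1,x0:x1]
    n,_=cv2.findContours(k,cv2.RETR_EXTERNAL,cv2.CHAIN_APPROX_NONE); return max(n,key=cv2.contourArea)
m=cv2.inRange(hsv,(13,60,120),(28,200,255)); m=cv2.morphologyEx(m,cv2.MORPH_CLOSE,np.ones((3,3)))
b=blob(m,(165,135,290,255)).reshape(-1,2)
P=ray(c,b,0.022)[:,:2]; r=cv2.minAreaRect((P*1000).astype(np.float32)); print("board mm",r)
g=cv2.inRange(hsv,(0,0,90),(179,45,230))
for nm,bx in(("fixed",(198,178,222,210)),("slide",(240,170,268,200))):
    q=blob(g,bx).reshape(-1,2); print(nm,cv2.boundingRect(q),ray(c,q.mean(0),0.06))
co=[[332.9,153.9],[456/3.0*0+325+208/4.556,153.9],[325+213/4.556,145+295/4.556],[325+31/4.556,145+291/4.556]]
Q=ray(c,co,0.018); print(Q,np.linalg.norm(Q-np.roll(Q,-1,0),axis=1),Q.mean(0))
d=cv2.inRange(hsv,(0,0,0),(179,255,70))
for nm,bx in(("cook",(336,186,352,218)),("par",(357,186,372,216))):
    q=blob(d,bx); print(nm,cv2.boundingRect(q),cv2.minAreaRect(q))
E
```

```text
hsv board [ 16 142 207] [ 17 141 205] table [ 12 204 159] plinth [ 14 165 187]
board mm ((539.0361328125, 258.8348083496094), (284.50970458984375, 338.2757873535156), 12.712099075317383)
fixed (199, 181, 15, 26) [[0.5236 0.3213 0.06  ]]
slide (240, 173, 26, 26) [[0.5578 0.1883 0.06  ]]
[[ 0.6661 -0.0624  0.018 ]
 [ 0.6673 -0.1814  0.018 ]
 [ 0.4895 -0.1841  0.018 ]
 [ 0.4906 -0.0609  0.018 ]] [0.119  0.1778 0.1233 0.1755] [ 0.5784 -0.1222  0.018 ]
cook (340, 191, 7, 24) ((343.0, 202.5), (23.0, 6.0), 90.0)
par (362, 196, 7, 16) ((364.5610046386719, 203.5487823486328), (15.349983215332031, 5.411145210266113), 83.6598129272461)
```

Run:
```python
from cell import *
from h import *
np.set_printoptions(precision=4,suppress=True)
c=get_calibration("top"); t=cv2.imread("pics/top0.png"); hsv=cv2.cvtColor(t,cv2.COLOR_BGR2HSV)
m=cv2.inRange(hsv,(12,60,150),(28,175,255)); k=np.zeros_like(m); k[135:255,165:290]=m[135:255,165:290]
k=cv2.morphologyEx(k,cv2.MORPH_OPEN,np.ones((5,5)))
b=max(cv2.findContours(k,cv2.RETR_EXTERNAL,cv2.CHAIN_APPROX_NONE)[0],key=cv2.contourArea).reshape(-1,2)
r=cv2.minAreaRect((ray(c,b,0.022)[:,:2]*1000).astype(np.float32)); print("board mm",r)
# block prediction
o=np.array([.518,-.092,.148]); u=np.array([.574,0,-.819]); 
for s in(0,-.06,-.115): print("cook",s,o+s*u,proj(c,o+s*u))
for s in(0,-.085): print("par",s,proj(c,o-[0,.06,0]+s*u))
gp=o-.07*u
# tool: y along world y, z at pitch; tilt a: tool z=(-sin a,0,-cos a)
B=np.array([.545,.255]); yaw=np.radians(12.5)
for a in(-20,0,15,30,40):
    def pose(p,ang,yw):
        z=np.array([-np.sin(ang)*np.cos(yw),-np.sin(ang)*np.sin(yw),-np.cos(ang)])
        res=[]
        for sg in(1,-1):
            y=sg*np.array([-np.sin(yw),np.cos(yw),0]); x=np.cross(y,z)
            e=Ro.from_matrix(np.c_[x,y,z]).as_euler("xyz"); res.append(ik(p+z*.019,e))
        return res
    A=np.radians(a); xk=np.array([np.cos(yaw),np.sin(yaw),0])
    on=np.array([*B,.165])+xk*0
    ok=[[None if q is None else np.round(q,2) for q in pose(p,an,y)] for p,an,y in((gp,A,0),(gp-.16*u,A,0),(on-xk*.14,A-np.radians(55),yaw))]
    print(a); [print("   ",k) for k in ok]
```

```text
board mm ((537.09228515625, 275.1155090332031), (260.5054931640625, 279.2469177246094), 13.598647117614746)
cook 0 [ 0.518 -0.092  0.148] [[343.4514 192.8174]]
cook -0.06 [ 0.4836 -0.092   0.1971] [[344.0314 202.1765]]
cook -0.115 [ 0.452  -0.092   0.2422] [[344.6117 211.5416]]
par 0 [[364.8433 193.0759]]
par -0.085 [[367.0986 206.6283]]
-20
    [array([-0.52,  0.21,  1.77,  0.22,  0.87, -2.21]), array([-0.52,  0.21,  1.77,  0.22,  0.87,  0.93])]
    [array([-0.67, -0.09,  1.69,  0.22,  1.28, -2.27]), array([-0.67, -0.09,  1.69,  0.22,  1.28,  0.87])]
    [array([0.28, 0.55, 2.44, 3.2 , 1.16, 1.56]), array([ 0.28,  0.55,  2.44,  3.2 ,  1.16, -1.58])]
0
    [array([-0.43,  0.32,  1.56,  0.  ,  1.27, -2.  ]), array([-0.43,  0.32,  1.56, -0.  ,  1.27,  1.14])]
    [array([-0.53,  0.05,  1.51,  0.  ,  1.58, -2.11]), array([-0.53,  0.05,  1.51, -0.  ,  1.58,  1.04])]
    [array([0.27, 0.29, 2.26, 3.26, 0.36, 1.49]), array([ 0.27,  0.29,  2.26,  3.26,  0.36, -1.65])]
15
    [array([-0.39,  0.42,  1.41, -0.1 ,  1.55, -1.94]), array([-0.39,  0.42,  1.41, -0.1 ,  1.55,  1.2 ])]
    [array([-0.46,  0.16,  1.4 , -0.12,  1.81, -2.05]), array([-0.46,  0.16,  1.4 , -0.12,  1.81,  1.09])]
    [None, None]
30
    [array([-0.35,  0.54,  1.28, -0.18,  1.81, -1.92]), array([-0.35,  0.54,  1.28, -0.18,  1.81,  1.22])]
    [array([-0.41,  0.28,  1.31, -0.23,  2.03, -2.04]), array([-0.41,  0.28,  1.31, -0.23,  2.03,  1.11])]
    [array([ 0.26,  0.22,  1.93, -0.03,  0.55, -1.51]), array([ 0.26,  0.22,  1.93, -0.03,  0.55,  1.63])]
40
    [array([-0.33,  0.61,  1.21, -0.23,  1.98, -1.92]), array([-0.33,  0.61,  1.21, -0.23,  1.98,  1.22])]
    [array([-0.39,  0.35,  1.27, -0.3 ,  2.16, -2.04]), array([-0.39,  0.35,  1.27, -0.3 ,  2.16,  1.1 ])]
    [array([ 0.25,  0.26,  1.83, -0.01,  0.8 , -1.53]), array([ 0.25,  0.26,  1.83, -0.01,  0.8 ,  1.61])]
```

Run:
```python
from cell import *
from h import *
np.set_printoptions(precision=4,suppress=True)
from scipy.optimize import fsolve
ct,cs=get_calibration("top"),get_calibration("side")
for vs in(90,101):
    Xs=[]
    f=lambda p:[proj(ct,[p[0],p[1],p[2]])[0,1]-98, *(proj(cs,[p[0],p[1],p[2]])[0]-[400,vs])]
    print("shelf edge",fsolve(f,[.7,-.1,.45]))
c0=read_state(); move_l([.228,-.501,.42],rate=.25)
move_joints(ik([.40,-.09,.43],[np.pi,0,np.radians(-90)]))
import pickle
c=get_calibration("wrist"); im=get_image("wrist"); pickle.dump((c,im),open("w1.pkl","wb"))
cv2.imwrite("pics/w1.png",cv2.cvtColor(im,cv2.COLOR_RGB2BGR))
o=np.array([.518,-.092,.148]); u=np.array([.574,0,-.819])
print(proj(c,np.array([o,o-.06*u,o-.115*u,o-[0,.06,0],o-[0,.06,0]-.085*u])), read_state()["time_s"],read_state()["qpos"])
```

```text
shelf edge [ 0.6884 -0.0365  0.4167]
shelf edge [ 0.7016 -0.0183  0.3841]
[[221.3405 152.5376]
 [240.821  160.3361]
 [263.3942 169.3727]
 [217.1034 102.5564]
 [246.8952 105.2017]] 3.4417 [-0.5125  0.0514  1.197   0.      1.8935  2.6293]
```

View pics/w1.png

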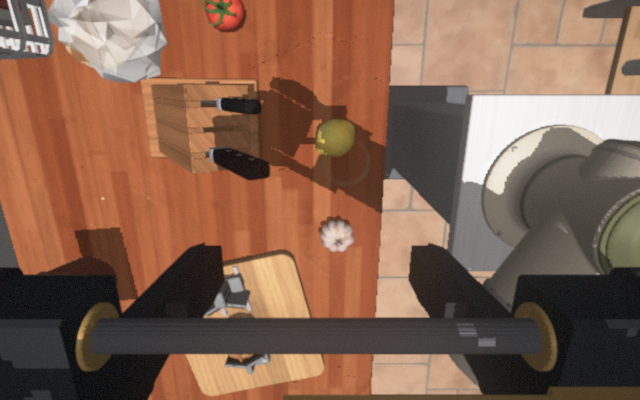

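The wrist view agrees with the prediction to about 1 px. The cook's handle runs (213,153)–(268,170), the paring handle (220,103)–(260,105), and the sliding jaw is near (232,290). The shelf's front edge lies near x=0.69, z=0.4. Next I push the clamp.

Run:
```python
from cell import *
from h import *
np.set_printoptions(precision=4,suppress=True)
C=np.array([.537,.275]); a=np.radians(13.6); ex=np.array([np.cos(a),np.sin(a)]); ey=np.array([-ex[1],ex[0]])
P=lambda y,z:[*(C+ey*y),z]
sols=[(y,ik(P(-.17,.25),[np.pi,0,y])) for y in(a+np.pi/2,a-np.pi/2)]
q0=np.array(read_state()["qpos"])
yw,q=min([s for s in sols if s[1] is not None],key=lambda s:abs(s[1][5]-q0[5]))
print(yw,q)
gripper_close(10); move_joints(q); O=[np.pi,0,yw]
move_l(P(-.17,.058),rate=.2); b=np.array(read_state()["ft_force"])
y=-.145; log=[]
move_l(P(y,.058),rate=.08)
while y<-.07:
    y+=.003 if y<-.1 else .0015
    move_l(P(y,.058),rate=.05)
    s=read_state(); f=(np.array(s["ft_force"])-b)[:2]@ey; log.append((round(y,4),round(float(f),1),round(float((np.array(s["ee_pos"])[:2]-C)@ey),4)))
    if f<-16: break
print(log[::3],log[-3:]); hold(.4); s=read_state(); print(s["ft_force"],s["time_s"])
```

```text
1.8081611050661253 [-0.0134  0.4399  1.1681  0.      1.5336 -0.2508]
[(-0.142, -0.7, -0.142), (-0.133, -0.7, -0.1328), (-0.124, -0.1, -0.1237), (-0.115, -1.5, -0.1147), (-0.106, -1.1, -0.1057), (-0.0985, -2.0, -0.0984), (-0.094, -3.6, -0.0938), (-0.0895, -2.2, -0.0894), (-0.085, -3.4, -0.0849), (-0.0805, -22.0, -0.0838)] [(-0.0835, -9.0, -0.0843), (-0.082, -15.4, -0.084), (-0.0805, -22.0, -0.0838)]
[  3.1789 -20.5214   1.147 ] 16.15
```

```bash
cat >> h.py <<'E'
o=np.array([.518,-.0915,.148]); u=np.array([.574,0,-.819])
C=np.array([.537,.275]); a=np.radians(13.6); ex=np.array([np.cos(a),np.sin(a)]); ey=np.array([-ex[1],ex[0]])
TILT=np.radians(28)
def tool(ang,yw,sg=-1):
    z=np.array([-np.sin(ang)*np.cos(yw),-np.sin(ang)*np.sin(yw),-np.cos(ang)]); y=sg*np.array([-np.sin(yw),np.cos(yw),0])
    return Ro.from_matrix(np.c_[np.cross(y,z),y,z]).as_euler("xyz"),z
E
python3 - <<'E'
from cell import *
from h import *
np.set_printoptions(precision=4,suppress=True)
P=lambda y,z:[*(C+ey*y),z]
move_l(P(-.11,.058),rate=.15); move_l(P(-.13,.32),rate=.3); open_jaws()
e,z=tool(TILT,0); gp=o-.07*u; d=np.array([0,.018,0])
pre=gp+z*.019+d+[0,0,.10]
q=ik(pre,e); print(q); move_joints(q)
import pickle
c=get_calibration("wrist"); im=get_image("wrist")
cv2.imwrite("pics/w2.png",cv2.cvtColor(im,cv2.COLOR_RGB2BGR))
print(proj(c,np.array([o,o-.06*u,o-.115*u,o-[0,.06,0]-.085*u]))); 
t=get_image("top"); s=get_image("side"); print(read_state()["time_s"],read_state()["ft_force"])
im2=np.vstack([cv2.resize(t[140:250,100:420],(800,275)),cv2.resize(s[100:300,200:450],(400,320)).repeat(1,axis=1) if 0 else np.hstack([cv2.resize(s[100:300,200:450],(400,320)),cv2.resize(im,(400,320))])])
cv2.imwrite("pics/m2.png",cv2.cvtColor(im2,cv2.COLOR_RGB2BGR))
E
```

```text
[-0.3249  0.4411  1.1395 -0.1673  2.0222  1.2082]
[[345.5409  39.9524]
 [346.8072 127.409 ]
 [348.0743 214.9127]
 [445.2247 166.3369]]
20.2583 [0.3346 0.5713 0.1914]
```

View pics/m2.png

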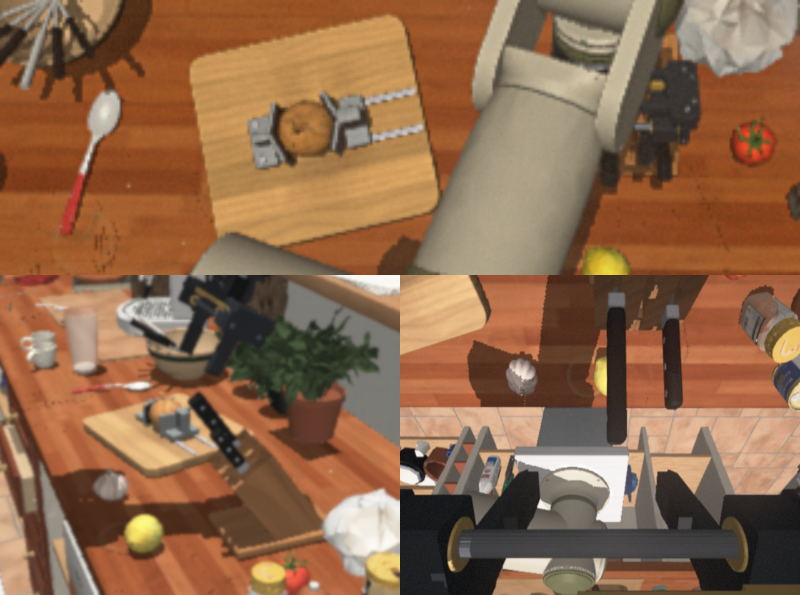

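The onion is clamped upright, centred near top pixel (222,191). The handle sits where predicted, ending at wrist pixel (346,210). The paring handle looks slightly nearer, so I shift the fingers 21 mm to the far side, descend, then close gently while re-centring.

Run:
```python
from cell import *
from h import *
np.set_printoptions(precision=4,suppress=True)
e,z=tool(TILT,0); gp=o-.07*u; d=np.array([0,.021,0])
def rp(t):
    s=read_state(); print(t,round(s["time_s"],2),np.array(s["ee_pos"]),"w",round(s["grip_width"],4),"gf",s["grip_force"],"F",np.array(s["ft_force"]))
move_l(gp+z*.019+d+[0,0,.10],rate=.2)
move_l(gp+z*.019+d,rate=.12); rp("down")
gripper_close(3); rp("closed3")
for k in(.75,.5,.25,0): move_l(gp+z*.019+d*k,rate=.08); rp(k)
```

```text
down 21.49 [ 0.4692 -0.0706  0.1892] w 0.0882 gf 0.0 F [ 0.4763  0.1266 -0.4632]
closed3 22.23 [ 0.469  -0.0715  0.1887] w 0.0491 gf 3.019679115054945 F [-0.336  -5.4833  1.1328]
0.75 22.48 [ 0.469  -0.0768  0.1886] w 0.0382 gf 3.0087113176270868 F [-0.3104 -6.1288  0.2416]
0.5 22.73 [ 0.4689 -0.0819  0.1885] w 0.0279 gf 3.002375363920009 F [-1.4071 -5.5076 -0.1672]
0.25 22.98 [ 0.4689 -0.0868  0.1885] w 0.0185 gf 3.0159480938435146 F [-1.6618 -5.2392  0.271 ]
0 23.23 [ 0.4688 -0.0914  0.1885] w 0.018 gf 2.997608375044365 F [-0.1185 -0.7156 -0.6549]
```

Run:
```python
from cell import *
from h import *
np.set_printoptions(precision=4,suppress=True)
e,z=tool(TILT,0); gp=o-.07*u
def rp(t):
    s=read_state(); print(t,round(s["time_s"],2),np.array(s["ee_pos"]),"w",round(s["grip_width"],4),"gf",s["grip_force"],"F",np.array(s["ft_force"]))
gripper_close(50); rp("grip")
for k in(.02,.08,.155): move_l(gp-k*u+z*.019,rate=.1); rp(k)
hold(.4); rp("held")
w,s=get_image("wrist"),get_image("side")
cv2.imwrite("pics/m3.png",cv2.cvtColor(np.hstack([cv2.resize(s[60:300,200:450],(400,384)),cv2.resize(w,(400,384))]),cv2.COLOR_RGB2BGR))
```

```text
grip 23.45 [ 0.4689 -0.0914  0.1885] w 0.0172 gf 49.998050582944416 F [-0.8442 -1.1052 -0.3232]
0.02 23.8 [ 0.4573 -0.0914  0.2054] w 0.0175 gf 49.99663056107238 F [ 0.2134 -0.3265 -2.2462]
0.08 24.55 [ 0.4229 -0.0915  0.2539] w 0.0172 gf 49.99642637616489 F [ 0.1602 -0.3707 -0.7772]
0.155 25.45 [ 0.3799 -0.0915  0.3151] w 0.0174 gf 49.996686744270846 F [-0.1298  0.1316 -2.2297]
held 25.85 [ 0.38   -0.0915  0.3154] w 0.0173 gf 49.99677130370401 F [-0.9377  0.201  -0.7867]
```

View pics/m3.png

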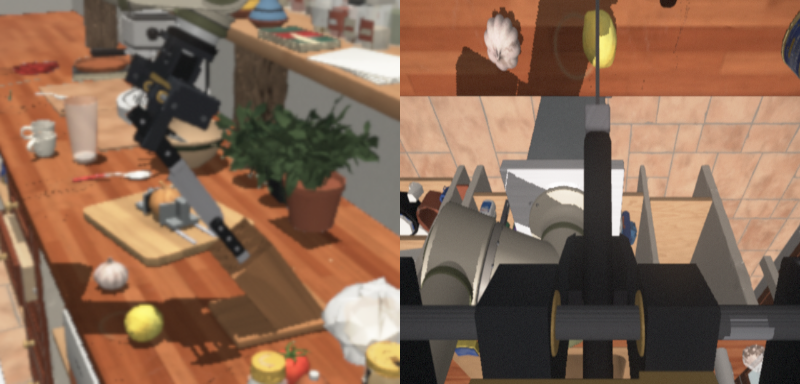

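The knife is out of the block: its tip hangs above the mouth (side crop about (228,225)), the spine faces away from the robot, and the paring knife is still seated. Next I level it high up and move it over the onion.

Run:
```python
from cell import *
from h import *
np.set_printoptions(precision=4,suppress=True)
print("onion",ray(get_calibration("top"),[222.4,191.2],.06), "board C",C)
def rp(t):
    s=read_state(); print(t,round(s["time_s"],2),np.array(s["ee_pos"]),"w",round(s["grip_width"],4),"gf",s["grip_force"],"F",np.array(s["ft_force"]))
ang=TILT-np.radians(55)
gp=o-.07*u
e1,z1=tool(ang,0); g=np.array([.37,-.07,.33])
xk=np.r_[ex,0]; e2,z2=tool(ang,a)
k=np.array([*C,0])-xk*.07   # knife origin xy
G=lambda h:k+[0,0,h]-xk*.07+z2*.019
print(ik(G(.30),e2),ik(G(.165),e2))
move_l(g+z1*.019,e1,rate=.06); rp("level")
move_l(G(.30),e2,rate=.12); rp("over")
move_l(G(.17),rate=.08); hold(.5); rp("low")
w,s,t=get_image("wrist"),get_image("side"),get_image("top")
import pickle; pickle.dump((get_calibration("wrist"),w,s,t),open("f.pkl","wb"))
im=np.vstack([np.hstack([cv2.resize(s[80:280,200:450],(400,300)),cv2.resize(w,(400,300))]),cv2.resize(t[140:250,140:360],(800,300))])
cv2.imwrite("pics/m4.png",cv2.cvtColor(im,cv2.COLOR_RGB2BGR))
```

```text
onion [[0.5344 0.2721 0.06  ]] board C [0.537 0.275]
[ 0.3053  0.0413  1.6995 -0.0384  0.9309  1.6543] [ 0.3053  0.2234  1.9469 -0.0641  0.5019  1.6876]
level 27.06 [ 0.3788 -0.0702  0.3133] w 0.0173 gf 49.99679444823414 F [-0.3577  0.3472 -1.4143]
over 29.85 [0.4094 0.2439 0.2831] w 0.0178 gf 49.99683176167309 F [-0.5269 -0.2378 -1.0623]
low 32.12 [0.4093 0.2441 0.1531] w 0.0174 gf 49.99685457441956 F [-0.178  -0.0223 -1.9183]
```

View pics/m4.png

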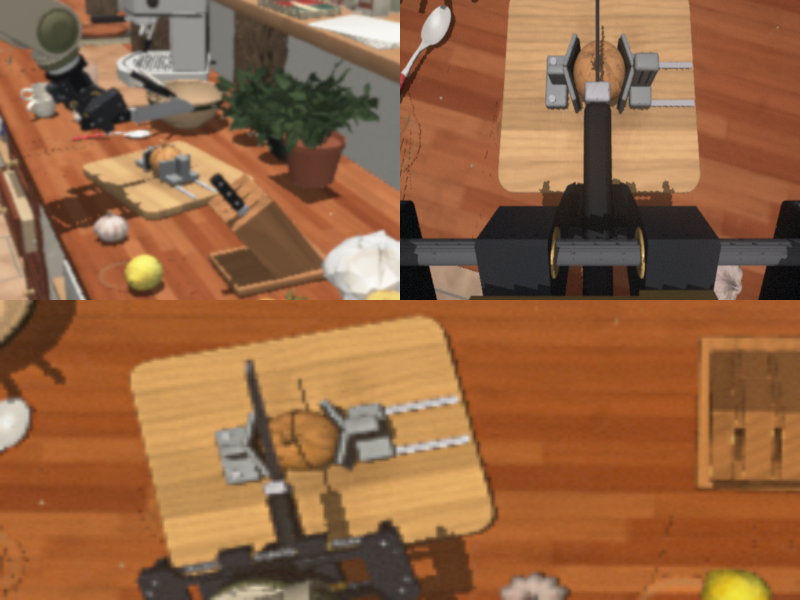

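The blade runs over the middle of the onion (wrist column about 598), parallel to the jaws. Before handing in I check the level by comparing predicted and seen blade positions in the side view.

Run:
```python
from cell import *
from h import *
import pickle
np.set_printoptions(precision=1,suppress=True)
_,w,s,t=pickle.load(open("f.pkl","rb"))
xk=np.r_[ex,0]; k=np.array([*C,.17])-xk*.07; Z=np.array([0,0,1.])
pts=np.array([k+xk*.01+Z*.012,k+xk*.1+Z*.012,k+xk*.01-Z*.022,k+xk*.1-Z*.022,k+xk*.139-Z*.021])
for n,im in(("side",s),("top",t)):
    p=proj(get_calibration(n),pts); print(n,p)
    x0,y0=np.int32(p.min(0))-25; c=np.ascontiguousarray(im[y0:y0+80,x0:x0+110]); c=cv2.resize(c,None,fx=3.6,fy=3.6,interpolation=cv2.INTER_CUBIC)
    for q in p: cv2.circle(c,tuple(np.int32((q-[x0,y0]+.5)*3.6)),3,(255,0,0),1)
    globals()[n]=c
cv2.imwrite("pics/m5.png",cv2.cvtColor(np.hstack([side,top]),cv2.COLOR_RGB2BGR))
```

```text
side [[286.  152.6]
 [310.3 147. ]
 [286.4 162.9]
 [310.4 157. ]
 [320.3 154.3]]
top [[215.  203.2]
 [209.1 171.9]
 [218.  205. ]
 [212.3 174.6]
 [209.8 161.6]]
```

View pics/m5.png

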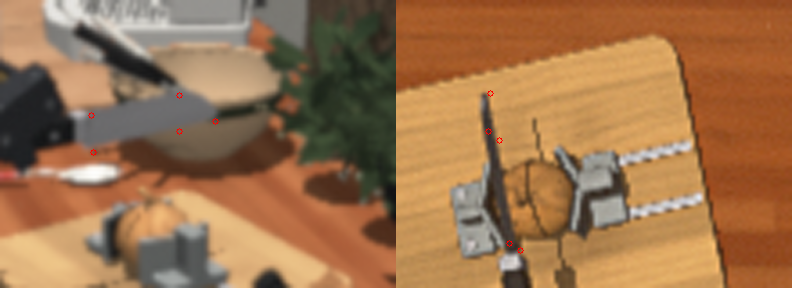

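```bash
python3 -c "
from cell import *
print(read_state()['qvel'],read_state()['time_s']); print(hand_in())"
```

```text
[-9.81781162e-04  9.42119534e-04 -2.86791162e-06 -1.35166585e-03
 -4.28040379e-04 -4.03131065e-04] 32.275
the job is handed in; nothing more can be done
None
```

I handed the job in at 32.3 s; no verdict came back. The onion is clamped upright, and the cook's knife is held steady, level to within about 2° and edge down, about 5 cm above the onion's middle and parallel to the jaws. The paring knife stayed in its slot, and none of the checked views showed anything else moved.

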